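# Point out the sign bundle that is running low and log it

### The arm

A 6-joint arm with a two-finger parallel gripper is mounted at the origin on the work surface. World frame = base frame: x ahead of the robot, y to its left, z up, the work surface at z = 0. Lengths are in m, angles in rad, forces in N, time in s.
With the tool pointing down it reaches from about 0.3 to 0.875 m from the base axis. Payload 6.4 kg.
Tool frame: the origin (TCP) lies midway between the tips of the shut fingers; the grasp point (between the pads) lies 19 mm behind it; x points along the fingers, y is the direction in which the jaws open and shut, and the axes are right-handed (so a half turn about x gives the same grasp; the last joint's range is limited). The gripper opens to 85 mm and grips with 20 to 120 N. Pads are 22 mm wide; open, the fingers measure 114 mm over their backs; the gripper's body (76 mm by 85 mm) begins 54 mm behind the grasp point. The pads swing forward as they close: fully open they stand 13 mm farther back than shut.
Start: joints at [-1.524, 0.181, 1.607, -0, 1.354, -0.206], TCP at [0.144, -0.557, 0.231] pointing down, gripper open.
Joint ranges: [-2.99, 2.99], [-0.89, 2.07], [0.3, 2.58], [-1.14, 4.28], [0, 2.63], [-3.12, 3.12]. Speed limits (rad/s): [2.57, 2.57, 3.01, 3.14, 3.14, 3.14].

### API

Orientations are given as a unit quaternion [w, x, y, z].
In Python, from bench import ctrl gives the robot as it stands.
- The arm moves only by the tool servo_tool, never from a script. Its argument "targets" is a list of rows, each a list of 7 numbers: the turn, a rotation vector about the tool's x, y, z in rad, then the shift along the tool's x, y, z in mm, then the opening, from -1 (shut) to 1 (fully open). A call has exactly 8 rows; each row is the pose to reach, as a shift and turn from the pose measured when the call began, along the tool's axes at that moment; what a row does not reach only later rows make up. A row lasts 1/8 s, in which the tool goes at most 62.5 mm and 10.7 degrees, less where a joint would pass 70% of its speed; a pose out of reach is approached as far as the arm can. A call with a gripper value outside its range is refused whole. The fingers move at their own pace and stop on an object; the grip force is fixed at half the most. Time passes only in rows, so rows that repeat a pose let the fingers close, or fill a call up. It gives the time, the measured TCP pose, the force and the opening at its end, in the units of the state.
- ctrl.get_obs(): the state, without advancing time (a new reading comes with each control period).
- ctrl.camera(name): name is "scene" or "top"; returns a dict with "pixels" (420x560x3 uint8, blue, green, red), "intrinsics" (3x3 intrinsics, pixels), "R" (3x3) and "t" (3): a world point X has camera coordinates R X + t. Camera axes: x right, y down, z forward; pixel columns grow to the right and rows downward; lengths in m; the calibration is good to about 2 mm. A picture is of the moment at which its call begins. There is no depth.
- ctrl.hand_in(): hands the job in, once; it reports no verdict.
The state is a dict: "time_s": time; "q": joint angles; "dq": joint speeds; "joint_efforts": joint torques, N m; "eef_pos": TCP position; "eef_rot": TCP orientation; "wrist_force": force on the tool from outside, world axes, zero at the start; "torque": the same for the moment, N m; "opening": opening from 0.0 (shut) to 1.0 (fully open).
Only numpy, scipy, OpenCV 4.12 (cv2) and the standard library are available. Lean on these libraries where they do the work, as an engineer would, in place of code of your own. Each camera call takes 0.05 s, during which the arm holds its last target.

### The job

Stock check at the sign bench: point at the lowest of the four paper-banded bundles of yellow strip signs, holding the fingertips still just above the middle of its top (about 1 to 3 cm off, without touching it) for a good two seconds, so the stock camera can record it. Then press the push button on the grey logging box fully down to log it, let it come up again and draw clear. Don't touch or move any of the bundles, the tape roll, the jar or the carton, and don't come down low over any of the higher bundles.

Things in the scene. Friction and masses are not known exactly. Their poses are not given: they have to be found in the camera images.
- stack_a: the lowest of the four loose bundles of yellow strip signs: 4 plates lying flat, tied with two white paper bands, 150 mm along its x, 50 mm along its y, 16 mm high; origin at the centre of its underside, z up, so the middle of its top plate is 16 mm above the origin
- stack_b: a higher of the four loose bundles of yellow strip signs: 10 plates lying flat, tied with two white paper bands, 150 mm along its x, 50 mm along its y, 40 mm high; origin at the centre of its underside, z up, so the middle of its top plate is 40 mm above the origin
- stack_c: a higher of the four loose bundles of yellow strip signs: 13 plates lying flat, tied with two white paper bands, 150 mm along its x, 50 mm along its y, 52 mm high; origin at the centre of its underside, z up, so the middle of its top plate is 52 mm above the origin
- stack_d: a higher of the four loose bundles of yellow strip signs: 17 plates lying flat, tied with two white paper bands, 150 mm along its x, 50 mm along its y, 68 mm high; origin at the centre of its underside, z up, so the middle of its top plate is 68 mm above the origin
- log_button_top (a point): centre of the top face of the round black push button (36 mm across) on the logging box, a fixed grey box 100 by 90 by 45 mm with a metal face; the button points straight up and is pressed straight down; when up, this point is 68 mm above the work surface; it goes down with the button
- log_button (a joint): how far the push button is pressed: 0 up, 0.007 m fully down; a spring pushes it up again, fully down takes about 5 N
- tape_roll: bystander: roll of pale tape lying flat, 104 mm across, 48 mm high, origin at the centre of its underside
- jar: bystander: closed jar, 64 mm across, 85 mm high, origin at the centre of its underside
- carton: bystander: small cardboard carton 70 by 110 by 50 mm high, origin at the centre of its underside

How it is judged:
On the way, in this order (a step that is already met when the one before it is completed fails the run):
1. the fingertips dwell just above the middle of the lowest bundle (within 35 mm sideways, less than about 45 mm above the top) for 1.5 s (horizontal distance between the grasp point and stack_a below 0.035 m and z of the grasp point in the frame of stack_a between 0.026 and 0.085 m), for 1.5 s.
2. after that, the push button is pressed fully down (more than 5 mm of its 7 mm) (value of joint log_button above 0.005 m), for 0.05 s.
At the end, for the whole second after the job is handed in: The button is up again (pressed less than 1.5 mm), all four bundles lie still within 5 mm of where they were, and the tape roll, jar and carton within 8 mm (value of joint log_button below 0.0015 m and distance of each of stack_a, stack_b, stack_c, stack_d from where it was at the start of the episode below 0.005 m and linear speed of each of stack_a, stack_b, stack_c, stack_d below 0.02 m/s and distance of each of tape_roll, jar, carton from where it was at the start of the episode below 0.008 m); the robot touches nothing.
It fails at once if the robot touches a sign bundle (contact force between any of the fingers, the arm and stack_a above 0.5 N or contact force between any of the fingers, the arm and stack_b above 0.5 N or contact force between any of the fingers, the arm and stack_c above 0.5 N or contact force between any of the fingers, the arm and stack_d above 0.5 N).
It fails at once if a sign bundle is shifted or lifted by more than 5 mm (distance of any of stack_a, stack_b, stack_c, stack_d from where it was at the start of the episode above 0.005 m).
It fails at once if the fingertips come low (less than about 3 cm) over the middle of one of the higher bundles, so that the wrong one is pointed at ((horizontal distance between the grasp point and stack_b below 0.03 m and z of the grasp point in the frame of stack_b below 0.088 m) or (horizontal distance between the grasp point and stack_c below 0.03 m and z of the grasp point in the frame of stack_c below 0.1 m) or (horizontal distance between the grasp point and stack_d below 0.03 m and z of the grasp point in the frame of stack_d below 0.116 m)).
It fails at once if the tape roll, jar or carton is touched or moved by more than 8 mm (distance of any of tape_roll, jar, carton from where it was at the start of the episode above 0.008 m or contact force between any of the fingers, the arm and tape_roll above 0.5 N or contact force between any of the fingers, the arm and jar above 0.5 N or contact force between any of the fingers, the arm and carton above 0.5 N).
It also fails if it takes over 43 s, if anything falls off the work surface, if the arm or the gripper's body presses on something with over 40 N, if the wrist force passes 120 N, or if a joint passes its speed limit or range.

## Working session

There is one attempt and no reset: what is moved stays moved. The work goes in short steps, Python scripts to look and compute and a tool call to move; the robot and the scene stay as the last step left them, time stands still between calls to the robot, and variables do not carry over. Pictures are saved under pics/ and viewed, and the job is handed in when it is done.

Besides the shell and the picture viewer there is one more tool, called after "Request:" in YAML: its name, and indented under it one key for each argument. servo_tool: Moves the arm, as the interface text tells. Its arguments: {"type":"object","properties":{"targets":{"type":"array","items":{"type":"array","items":{"type":"number"}}}},"required":["targets"]}

```bash
mkdir -p pics
python3 - <<'E'
from bench import ctrl
import cv2,pickle
d={}
for n in("scene","top"):
    c=ctrl.camera(n);d[n]=c;cv2.imwrite(f"pics/{n}0.png",c["pixels"]);print(n,c["intrinsics"],c["R"],c["t"])
pickle.dump(d,open("cams.pkl","wb"))
print(ctrl.get_obs())
E
```

```text
scene [[389.86946775   0.         284.70099315]
 [  0.         389.86946775 209.23432963]
 [  0.           0.           1.        ]] [[ 0.11248118  0.99351875  0.01638532]
 [ 0.7107887  -0.06892703 -0.70002034]
 [-0.69435395  0.09038562 -0.7139349 ]] [-0.06444008 -0.39242055  1.46733136]
top [[387.63385013   0.         278.08241558]
 [  0.         387.63385013 218.15732162]
 [  0.           0.           1.        ]] [[-0.00947681 -0.9999219  -0.00814757]
 [-0.99748858  0.01002505 -0.07011436]
 [ 0.07019056  0.00746265 -0.99750569]] [0.00404335 0.63726053 0.93652731]
{'time_s': 0.1, 'q': array([-1.52432636e+00,  1.81485718e-01,  1.60791804e+00, -2.67017270e-05,
        1.35380683e+00, -2.06316210e-01]), 'dq': array([-0.00272506, -0.00214234, -0.00252207, -0.0005745 , -0.00220709,
       -0.00087014]), 'joint_efforts': array([ 8.12659673e-04, -4.45874012e+01, -3.52238846e+01, -1.74352208e-04,
        4.12635418e-03, -2.77490960e-05]), 'eef_pos': array([ 0.14378462, -0.55620911,  0.23045873]), 'eef_rot': array([ 0.0885667 ,  0.7015022 ,  0.08970857, -0.70142924]), 'wrist_force': array([-0.2931922 ,  0.67166105, -0.85363827]), 'torque': array([ 0.08742627, -0.03257048,  0.02941133]), 'opening': 0.9987713119367693}
```

View pics/scene0.png

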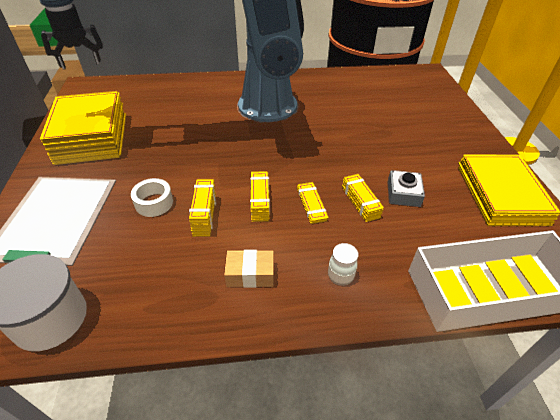

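View pics/top0.png

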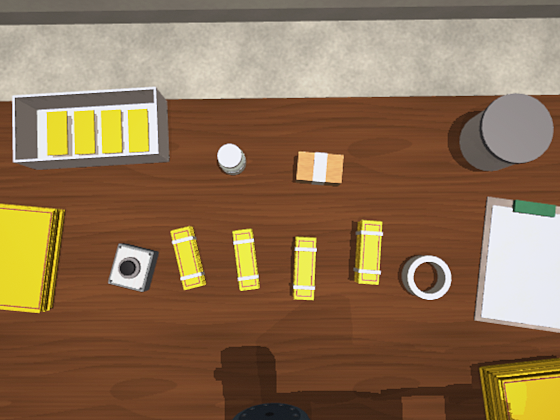

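The scene view shows four banded bundles at columns 203, 260, 312 and 362. The one at (312,202) looks thinnest, and it appears at (245,260) in the top view. The button is at (408,179) in the scene view and (129,267) in the top view.

```bash
cat > h.py <<'E'
import numpy as np,cv2,pickle
d=pickle.load(open("cams.pkl","rb"))
def plane(n,uv,z):
    c=d[n];K,R,t=c["intrinsics"],np.array(c["R"]),np.array(c["t"])
    r=R.T@np.linalg.inv(K)@np.array([*uv,1.]);o=-R.T@t
    return o+r*(z-o[2])/r[2]
def tri(a,b):
    P=[np.array(d[n]["intrinsics"])@np.c_[d[n]["R"],d[n]["t"]] for n in("scene","top")]
    X=cv2.triangulatePoints(P[0],P[1],np.array(a,float).reshape(2,1),np.array(b,float).reshape(2,1))[:,0]
    return X[:3]/X[3]
def proj(n,X):
    c=d[n];p=np.array(c["intrinsics"])@(np.array(c["R"])@X+c["t"]);return p[:2]/p[2]
E
python3 - <<'E'
from h import *
for n,box in(("top",(165,215,390,305)),("scene",(180,165,390,240))):
    im=d[n]["pixels"];x0,y0,x1,y1=box
    s=im[y0:y1,x0:x1];hsv=cv2.cvtColor(s,cv2.COLOR_BGR2HSV)
    m=((hsv[...,0]>20)&(hsv[...,0]<36)&(hsv[...,1]>120)&(hsv[...,2]>50)).astype(np.uint8)*255
    m=cv2.morphologyEx(m,cv2.MORPH_CLOSE,np.ones((9,3),np.uint8))
    for c in cv2.findContours(m,cv2.RETR_EXTERNAL,cv2.CHAIN_APPROX_NONE)[0]:
        if cv2.contourArea(c)<150: continue
        r=cv2.minAreaRect(c);ctr=np.array(r[0])+[x0,y0]
        print(n,ctr.round(1),np.round(r[1],1),round(r[2],1),cv2.contourArea(c))
        if n=="top":
            bp=cv2.boxPoints(r)+[x0,y0]
            for z in(.016,.040,.052,.068):
                q=np.array([plane(n,p,z) for p in bp]);L=sorted([np.linalg.norm(q[0]-q[1]),np.linalg.norm(q[1]-q[2])])
                print("  z",z,q.mean(0)[:2].round(3),np.round(L,3))
    o=cv2.resize(im[y0-15:y1+15,x0-70:x1+70],None,fx=2.4,fy=2.4,interpolation=cv2.INTER_CUBIC);cv2.imwrite(f"pics/{n}_z.png",o);print(o.shape)
# button: dark circle
for n,box in(("top",(105,240,160,295)),("scene",(388,165,428,210))):
    im=d[n]["pixels"];x0,y0,x1,y1=box;g=cv2.cvtColor(im[y0:y1,x0:x1],cv2.COLOR_BGR2GRAY)
    k,l,s,c=cv2.connectedComponentsWithStats((g<60).astype(np.uint8))
    for i in range(1,k):
        if s[i,4]>25: print(n,c[i]+[x0,y0],s[i])
    print(plane("top",(129,267),.068))
    cv2.imwrite(f"pics/{n}_b.png",cv2.resize(im[y0:y1,x0:x1],None,fx=8,fy=8,interpolation=cv2.INTER_CUBIC))
E
```

```text
top [304.2 269.9] [21.4 67.4] 2.5 1267.0
  z 0.016 [ 0.51  -0.065] [0.053 0.165]
  z 0.04 [ 0.511 -0.064] [0.052 0.161]
  z 0.052 [ 0.512 -0.063] [0.051 0.159]
  z 0.068 [ 0.513 -0.062] [0.05  0.156]
top [245.5 259.3] [61.2 21.1] 82.7 1194.5
  z 0.016 [0.537 0.08 ] [0.052 0.151]
  z 0.04 [0.538 0.077] [0.051 0.147]
  z 0.052 [0.538 0.076] [0.05  0.145]
  z 0.068 [0.539 0.075] [0.05  0.143]
top [187.7 257.4] [61.7 23.5] 77.0 1351.0
  z 0.016 [0.543 0.223] [0.058 0.153]
  z 0.04 [0.544 0.217] [0.057 0.149]
  z 0.052 [0.544 0.214] [0.056 0.147]
  z 0.068 [0.544 0.21 ] [0.055 0.145]
top [367.9 251.8] [25.  64.1] 3.5 1498.0
  z 0.016 [ 0.553 -0.223] [0.062 0.158]
  z 0.04 [ 0.553 -0.218] [0.06  0.154]
  z 0.052 [ 0.553 -0.215] [0.06  0.152]
  z 0.068 [ 0.554 -0.212] [0.059 0.149]
(288, 876, 3)
scene [311.9 202.1] [43.7 19. ] 69.0 689.5
scene [201.6 208.9] [23. 62.] 7.9 1179.0
scene [362.1 196.9] [53.4 22.9] 55.0 994.5
scene [259.5 196. ] [17. 50.] 0.0 810.5
(252, 840, 3)
top [148.81407035 266.19095477] [ 17   3  36  48 199]
top [126.94578313 267.60843373] [ 15  21  16  14 166]
[0.52288325 0.34777193 0.068     ]
scene [408.2815534  177.61165049] [ 14   8  13  10 103]
scene [389.58333333 184.83333333] [ 0 11  4 18 36]
[0.52288325 0.34777193 0.068     ]
```

Run:
```python
from h import *
im=d["top"]["pixels"];cv2.imwrite("pics/tz2.png",cv2.resize(im[215:310,100:300],None,fx=4,fy=4,interpolation=cv2.INTER_CUBIC))
im=d["scene"]["pixels"];cv2.imwrite("pics/sz2.png",cv2.resize(im[160:245,180:430],None,fx=3.2,fy=3.2,interpolation=cv2.INTER_CUBIC))
```

```text
(no output)
```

View pics/tz2.png

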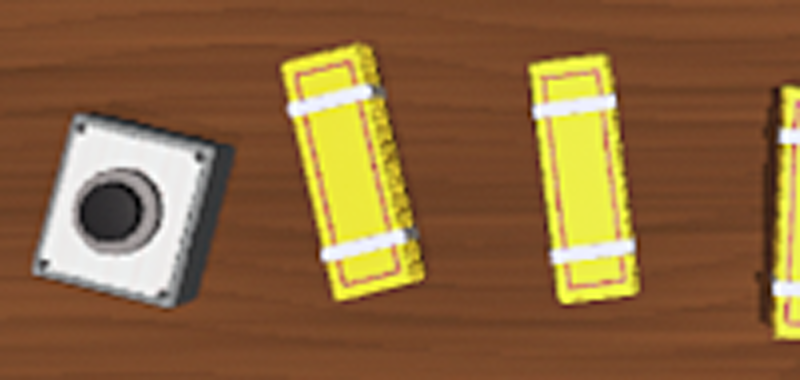

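View pics/sz2.png

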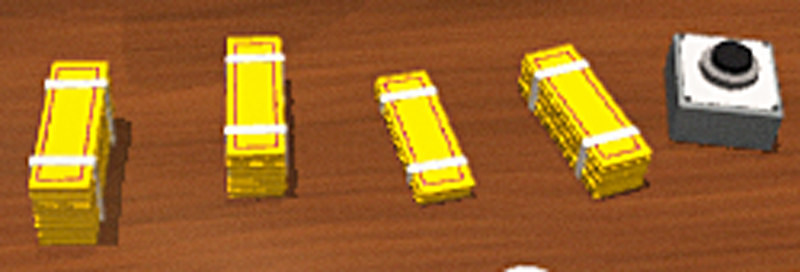

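Run:
```python
from h import *
print("A",tri((312.5,201.3),(245.2,260)),plane("top",(245.2,260),.016),plane("scene",(312.5,201.3),.016))
print("btn",tri((408.7,177.7),(127.2,267.6)),plane("top",(127.2,267.6),.068),plane("scene",(408.7,177.7),.068))
from bench import ctrl
from scipy.spatial.transform import Rotation as Ro
w=ctrl.get_obs()["eef_rot"];print(Ro.from_quat(w,scalar_first=True).as_matrix().round(3))
```

```text
A [0.53458764 0.0821121  0.00605978] [0.53479947 0.08017648 0.016     ] [0.54461851 0.08081038 0.016     ]
btn [0.52112519 0.35522627 0.06004695] [0.52152471 0.35197655 0.068     ] [0.52984289 0.35030615 0.068     ]
[[-0.     0.25  -0.968]
 [ 0.002 -0.968 -0.25 ]
 [-1.    -0.002 -0.   ]]
```

Request:
servo_tool:
  targets:
    - [0,0,0,-30,0,0,-1]
    - [0,0,0,-60,0,0,-1]
    - [0,0,0,-60,-35,-36,-1]
    - [0,0,0,-60,-70,-73,-1]
    - [0,0,0,-60,-105,-110,-1]
    - [0,0,0,-60,-140,-146,-1]
    - [0,0,0,-60,-175,-183,-1]
    - [0,0,0,-60,-210,-220,-1]

```text
time_s: 1.1
eef_pos: [0.3048, -0.2963, 0.2906]
eef_rot: [0.088, 0.702, 0.09, -0.701]
wrist_force: [0.5, -0.2, -0.4]
opening: -0.001
```

Request:
servo_tool:
  targets:
    - [0,0,0,0,-35,-36,-1]
    - [0,0,0,0,-70,-73,-1]
    - [0,0,0,0,-105,-110,-1]
    - [0,0,0,0,-140,-146,-1]
    - [0,0,0,0,-175,-183,-1]
    - [0,0,0,0,-210,-220,-1]
    - [0,0,0,0,-245,-257,-1]
    - [0,0,0,0,-260,-272,-1]

```text
time_s: 2.1
eef_pos: [0.5038, 0.0258, 0.2906]
eef_rot: [-0.089, -0.701, -0.091, 0.702]
wrist_force: [-0.1, -0.3, 1.0]
opening: -0.001
```

Request:
servo_tool:
  targets:
    - [0,0,0,20,-20,-24,-1]
    - [0,0,0,50,-43,-48,-1]
    - [0,0,0,90,-43,-48,-1]
    - [0,0,0,130,-43,-48,-1]
    - [0,0,0,160,-43,-48,-1]
    - [0,0,0,180,-43,-48,-1]
    - [0,0,0,190,-43,-48,-1]
    - [0,0,0,190,-43,-48,-1]

```text
time_s: 3.1
eef_pos: [0.5388, 0.08, 0.1002]
eef_rot: [-0.089, -0.701, -0.091, 0.702]
wrist_force: [-0.7, -0.3, 0.8]
opening: 0.001
```

Run:
```python
from h import *
from bench import ctrl
e=ctrl.get_obs()["eef_pos"];print(e)
for n in("scene","top"):
    im=ctrl.camera(n)["pixels"];p=proj(n,e);print(n,p)
    x,y=p.astype(int);s=im[y-60:y+40,x-70:x+70].copy();s=cv2.resize(s,None,fx=5,fy=5,interpolation=cv2.INTER_CUBIC)
    cv2.circle(s,tuple(int(v) for v in ((p-[x-70,y-60])*5)),4,(255,0,255),1)
    cv2.imwrite(f"pics/{n}_1.png",s)
```

```text
[0.53876314 0.0799902  0.10019242]
scene [313.98050442 176.98043996]
top [241.81632963 259.63532334]
```

View pics/scene_1.png

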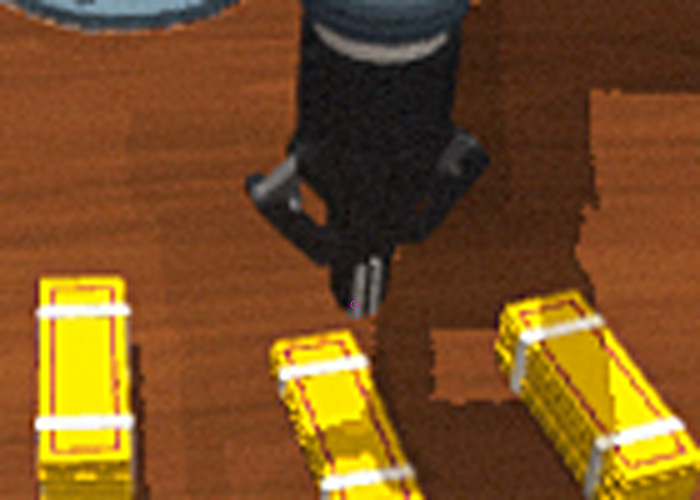

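View pics/top_1.png

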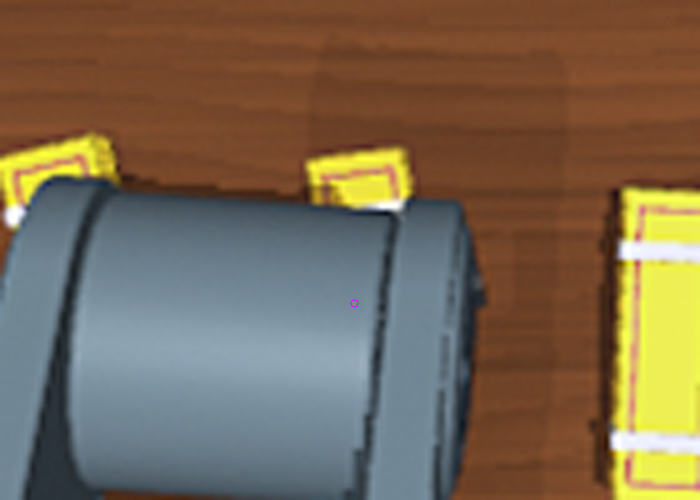

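The scene view shows the shut tips at about crop (362,315), within 2 px of the projected TCP and right above the low bundle. The top view of the tips is blocked by the arm. I'll descend to about 22 mm above the bundle and hold.

Request:
servo_tool:
  targets:
    - [0,0,0,10,0,2,-1]
    - [0,0,0,22,0,2,-1]
    - [0,0,0,34,0,2,-1]
    - [0,0,0,46,0,2,-1]
    - [0,0,0,54,0,2,-1]
    - [0,0,0,60,0,2,-1]
    - [0,0,0,62,0,2,-1]
    - [0,0,0,62,0,2,-1]

```text
time_s: 4.2
eef_pos: [0.5381, 0.0796, 0.0396]
eef_rot: [0.089, 0.702, 0.091, -0.701]
wrist_force: [0.0, 0.0, 0.5]
opening: -0.001
```

Request:
servo_tool:
  targets:
    - [0,0,0,0,0,0,-1]
    - [0,0,0,0,0,0,-1]
    - [0,0,0,0,0,0,-1]
    - [0,0,0,0,0,0,-1]
    - [0,0,0,0,0,0,-1]
    - [0,0,0,0,0,0,-1]
    - [0,0,0,0,0,0,-1]
    - [0,0,0,0,0,0,-1]

```text
time_s: 5.2
eef_pos: [0.5381, 0.0796, 0.0396]
eef_rot: [0.089, 0.702, 0.091, -0.701]
wrist_force: [0.2, 0.6, 0.2]
opening: 0.002
```

Run:
```python
from h import *
from bench import ctrl
e=ctrl.get_obs()["eef_pos"];print(e)
for n in("scene",):
    im=ctrl.camera(n)["pixels"];p=proj(n,e);print(n,p)
    x,y=p.astype(int);s=im[y-60:y+40,x-70:x+70].copy();s=cv2.resize(s,None,fx=5,fy=5,interpolation=cv2.INTER_CUBIC)
    cv2.circle(s,tuple(int(v) for v in ((p-[x-70,y-60])*5)),4,(255,0,255),1)
    cv2.imwrite(f"pics/{n}_2.png",s)
```

```text
[0.53805672 0.07955232 0.03961948]
scene [312.23999059 193.53476574]
```

View pics/scene_2.png

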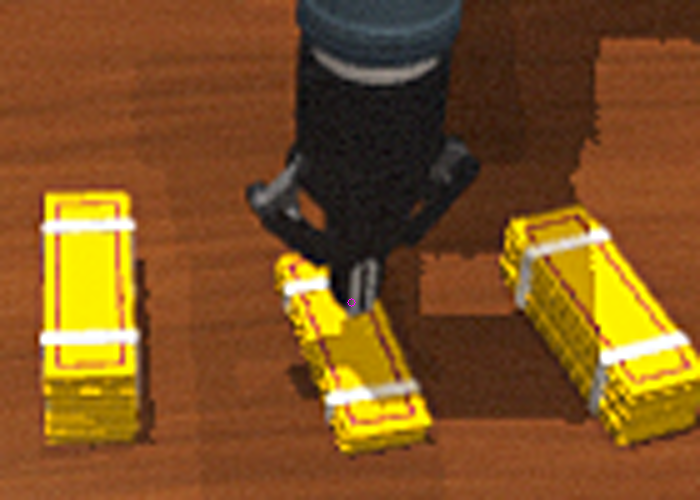

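The tips are over the middle of the thin bundle with a visible gap. I'll keep holding, then rise.

Request:
servo_tool:
  targets:
    - [0,0,0,0,0,0,-1]
    - [0,0,0,0,0,0,-1]
    - [0,0,0,0,0,0,-1]
    - [0,0,0,0,0,0,-1]
    - [0,0,0,0,0,0,-1]
    - [0,0,0,0,0,0,-1]
    - [0,0,0,0,0,0,-1]
    - [0,0,0,0,0,0,-1]

```text
time_s: 6.25
eef_pos: [0.5381, 0.0796, 0.0396]
eef_rot: [0.089, 0.702, 0.091, -0.701]
wrist_force: [-0.7, -1.2, 0.1]
opening: 0.001
```

Request:
servo_tool:
  targets:
    - [0,0,0,0,0,0,-1]
    - [0,0,0,0,0,0,-1]
    - [0,0,0,-20,0,0,-1]
    - [0,0,0,-50,0,0,-1]
    - [0,0,0,-90,0,0,-1]
    - [0,0,0,-130,0,0,-1]
    - [0,0,0,-155,0,0,-1]
    - [0,0,0,-160,0,0,-1]

```text
time_s: 7.25
eef_pos: [0.5392, 0.0791, 0.2017]
eef_rot: [0.089, 0.703, 0.09, -0.7]
wrist_force: [-0.2, -0.3, -0.6]
opening: -0.002
```

Request:
servo_tool:
  targets:
    - [0,0,0,0,-30,-6,-1]
    - [0,0,0,0,-75,-15,-1]
    - [0,0,0,0,-125,-25,-1]
    - [0,0,0,0,-175,-35,-1]
    - [0,0,0,0,-225,-44,-1]
    - [0,0,0,20,-260,-51,-1]
    - [0,0,0,60,-266,-52,-1]
    - [0,0,0,95,-266,-52,-1]

```text
time_s: 8.25
eef_pos: [0.5212, 0.3504, 0.104]
eef_rot: [0.09, 0.702, 0.091, -0.701]
wrist_force: [-0.0, -0.8, -0.9]
opening: 0.0
```

Run:
```python
from h import *
from bench import ctrl
e=ctrl.get_obs()["eef_pos"];print(e)
for n in("scene","top"):
    im=ctrl.camera(n)["pixels"];p=proj(n,e);print(n,p)
    x,y=p.astype(int);s=im[y-60:y+40,x-70:x+70].copy();s=cv2.resize(s,None,fx=5,fy=5,interpolation=cv2.INTER_CUBIC)
    cv2.circle(s,tuple(int(v) for v in ((p-[x-70,y-60])*5)),4,(255,0,255),1)
    cv2.imwrite(f"pics/{n}_3.png",s)
```

```text
[0.52115726 0.35039299 0.10395183]
scene [410.87921363 165.61999496]
top [121.56367044 268.67081304]
```

View pics/scene_3.png

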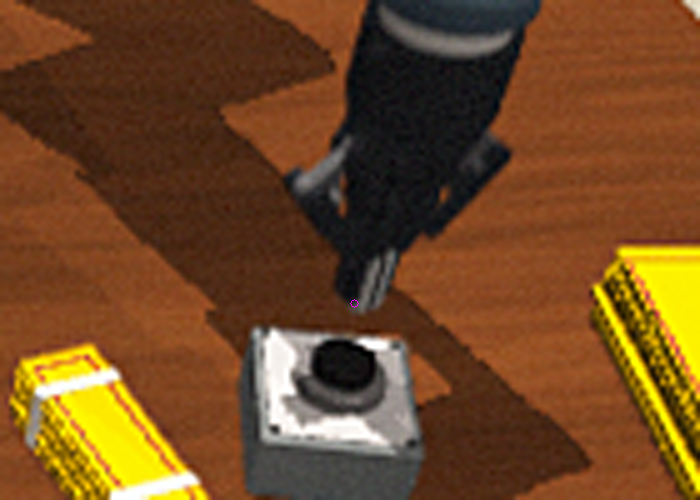

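View pics/top_3.png

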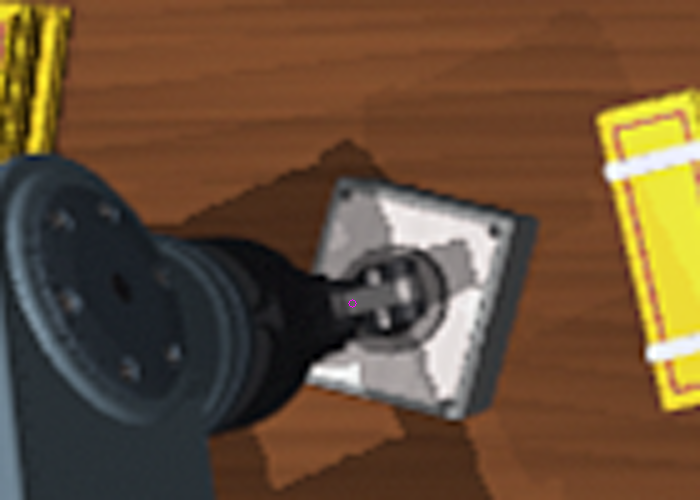

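Run:
```python
from h import *
from bench import ctrl
e=ctrl.get_obs()["eef_pos"]
o=[]
for n,(x0,y0,w,h) in(("scene",(385,140,50,50)),("top",(105,240,50,50))):
    im=ctrl.camera(n)["pixels"];p=proj(n,e)
    s=cv2.resize(im[y0:y0+h,x0:x0+w],(400,400),interpolation=cv2.INTER_CUBIC)
    s=np.clip(s.astype(float)*1.6+15,0,255).astype(np.uint8)
    cv2.circle(s,tuple(int(v) for v in ((p-[x0,y0])*8)),4,(255,0,255),1);o.append(s)
cv2.imwrite("pics/z4.png",np.hstack(o))
```

```text
(no output)
```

View pics/z4.png

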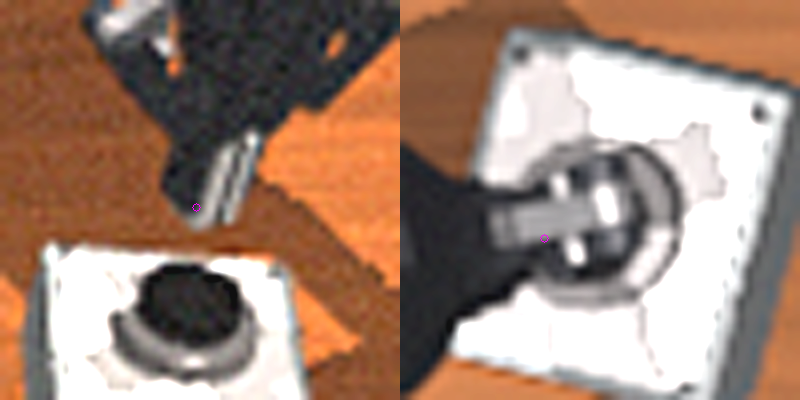

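Request:
servo_tool:
  targets:
    - [0,0,0,5,0,0,-1]
    - [0,0,0,10,0,0,-1]
    - [0,0,0,15,0,0,-1]
    - [0,0,0,20,0,0,-1]
    - [0,0,0,24,0,0,-1]
    - [0,0,0,26,0,0,-1]
    - [0,0,0,26,0,0,-1]
    - [0,0,0,26,0,0,-1]

```text
time_s: 9.45
eef_pos: [0.5222, 0.3495, 0.0802]
eef_rot: [0.09, 0.702, 0.09, -0.701]
wrist_force: [-0.4, 0.1, -0.3]
opening: 0.001
```

Run:
```python
from h import *
from bench import ctrl
e=ctrl.get_obs()["eef_pos"];print(e)
o=[]
for n,(x0,y0,w,h) in(("scene",(385,140,50,50)),("top",(105,240,50,50))):
    im=ctrl.camera(n)["pixels"];p=proj(n,e);print(p)
    s=cv2.resize(im[y0:y0+h,x0:x0+w],(400,400),interpolation=cv2.INTER_CUBIC)
    s=np.clip(s.astype(float)*1.6+15,0,255).astype(np.uint8)
    cv2.circle(s,tuple(int(v) for v in ((p-[x0,y0])*8)),4,(255,0,255),1);o.append(s)
cv2.imwrite("pics/z5.png",np.hstack(o))
```

```text
[0.52218645 0.34952114 0.08016711]
[408.5745311  172.57563278]
[126.17734543 267.60288744]
```

View pics/z5.png

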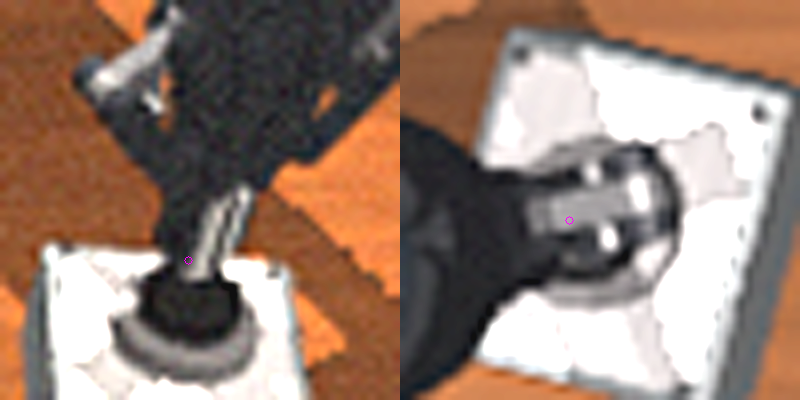

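The scene view shows the tips at crop (198,275), just above the cap centre at (190,292), so they should land within a few mm of the centre. Pressing now.

Request:
servo_tool:
  targets:
    - [0,0,0,5,0,0,-1]
    - [0,0,0,10,0,0,-1]
    - [0,0,0,13,0,0,-1]
    - [0,0,0,15,0,0,-1]
    - [0,0,0,17,0,0,-1]
    - [0,0,0,19,0,0,-1]
    - [0,0,0,19,0,0,-1]
    - [0,0,0,19,0,0,-1]

```text
time_s: 10.55
eef_pos: [0.522, 0.3495, 0.0613]
eef_rot: [0.09, 0.702, 0.09, -0.701]
wrist_force: [-3.6, -2.1, 5.3]
opening: -0.001
```

Request:
servo_tool:
  targets:
    - [0,0,0,0.5,0,0,-1]
    - [0,0,0,1,0,0,-1]
    - [0,0,0,1,0,0,-1]
    - [0,0,0,1,0,0,-1]
    - [0,0,0,1,0,0,-1]
    - [0,0,0,1,0,0,-1]
    - [0,0,0,1,0,0,-1]
    - [0,0,0,1,0,0,-1]

```text
time_s: 11.55
eef_pos: [0.5221, 0.3495, 0.061]
eef_rot: [0.09, 0.702, 0.09, -0.701]
wrist_force: [-5.4, -3.3, 9.4]
opening: 0.001
```

The button is on its end stop: z stayed at 0.061 while the force rose to 9.4 N. Retracting.

Request:
servo_tool:
  targets:
    - [0,0,0,-5,0,0,-1]
    - [0,0,0,-15,0,0,-1]
    - [0,0,0,-35,0,0,-1]
    - [0,0,0,-65,0,0,-1]
    - [0,0,0,-100,0,0,-1]
    - [0,0,0,-130,0,0,-1]
    - [0,0,0,-140,0,0,-1]
    - [0,0,0,-140,0,0,-1]

```text
time_s: 12.55
eef_pos: [0.5222, 0.3496, 0.2018]
eef_rot: [0.09, 0.703, 0.09, -0.7]
wrist_force: [0.4, -0.4, -0.4]
opening: -0.003
```

Run:
```python
from h import *
from bench import ctrl
o=ctrl.get_obs();print(o["eef_pos"],o["wrist_force"],abs(o["dq"]).max())
im=ctrl.camera("scene")["pixels"];cv2.imwrite("pics/end.png",im)
df=cv2.absdiff(im,d["scene"]["pixels"]).max(2);cv2.imwrite("pics/diff.png",np.hstack([im[120:300,120:440],cv2.merge([df]*3)[120:300,120:440]]))
```

```text
[0.52215641 0.34956299 0.20183451] [ 0.38855231 -0.43365644 -0.40244132] 0.03196378498750233
```

View pics/diff.png

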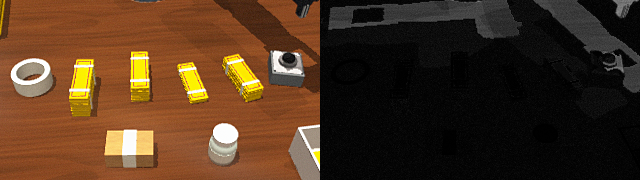

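Bundles, tape roll, carton and jar show no difference from the first picture. Only the arm and its shadow changed, and the button stands up again.

```bash
python3 -c "
from bench import ctrl
print(ctrl.hand_in())"
```

```text
the job is handed in; nothing more can be done
None
```

I pointed at the lowest bundle, logged it with the button, drew clear and handed the job in at about 12.6 s. No verdict was reported.

- **Pointing:** I held the shut fingertips about 23 mm above the middle of the 4-plate bundle's top, at roughly x 0.538, y 0.080, for over 2 s.
- **Button:** I pressed it to its end stop. The tips stayed at z = 0.061 m while the force rose from 5.3 to 9.4 N. I then rose to z = 0.20 m.

**Last checks:**
- The wrist force was back to about zero.
- The final scene picture differed from the first only by the arm and its shadow. The bundles, tape roll, jar and carton had not moved, and the button looked up by eye; I did not measure it.

**Disagreement:** the two cameras differed by about 8–10 mm in x. I aimed between them for the bundle and nearer the top camera for the button. Both landed well within tolerance. The arm hid the tips in the top view, so I checked their position mainly in the scene view.

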